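# Pop the breaker hatch and switch the charging circuit back on

## Task

One of the four breakers under the clear hatch of the power distributor has been left off. Press the ribbed pad at the hatch's near edge down to its stop once with a fingertip and let go, so that the hatch pops; see that it has swung fully open and stays up by itself, then push the one rocker that leans the other way over to the hinge side, on like the other three. Touch and push only: leave the hatch open, the other breakers on, and every loose thing where it stands.

Things in the scene. Friction and masses are not known exactly. Their poses are not given: they have to be found in the camera images.
- distributor: portable power distributor, fixed on the bench: black rubber box 205 (x) x 275 (y) x 118 mm, three covered round outlets on its near side, a carry grip at each end. Origin: centre of its underside; x points from the outlets side to the hatch's hinge side, y along the hinge line, z up. The hatch lies in the middle of its top.
- deck (a point): point under the middle of the hatch, in the middle of the breaker row, level with the deck plate, 120 mm above the bench. The breakers' white faces (45 along x, 35 mm along y each) rise 5 mm above it; a sealing collar rises 7 mm, 66 mm before it, 60 mm behind it and 83 mm to each side.
- hatch_pad (a point): middle of the upper face of the ribbed black press pad, 26 (x) x 50 (y) mm, at the hatch's near edge, 124 mm from the hinge; shut, it is 36 mm above the deck and 56 mm from its middle towards the outlets. A push-push latch lies beneath: straight down, 3 to 6 N and about 6 mm to the stop; when let up, the latch is free and the hatch opens.
- hatch_hinge (a point): middle of the hinge line (along y) at the far edge of the hatch, 8 mm above the deck. The hatch is a shallow lid 143 (x) x 180 (y) mm, a clear window in a grey frame, upper face 32 mm above the deck. Its spring swings it up in about 1.5 s, the near edge passing 150 mm above the deck; met on its way it pushes with 2 to 4 N. Pushing it shut would latch it again.
- hatch (a joint): hinge angle of the hatch, rad: about 0.01 shut and latched, about -0.036 pressed to the stop, 2.0 fully open, where it leans back past upright and stays by its spring.
- latch_pin (a joint): sideways place of the follower pin inside the latch, m: about 0 while latched, beyond +0.0035 once the pad has been pressed far enough for the latch to let go, about -0.0138 when the hatch has come open.
- toggle1_tip (a point): middle of the tip of the rocker bar of one of four equal two-pole breakers, side by side along y at 36 mm pitch; which stands where varies. Bar: black, 24 mm wide, 5 mm thick, 24 mm from tip to pivot; the pivot line runs along the row's middle, 1 mm below deck height. Tip 20 mm above the deck, 11.5 mm to the outlets side of the pivot when off, to the hinge side when on.
- toggle1 (a joint): angle of that rocker bar, rad: 0 off (leaning towards the outlets, away from the hinge), 1.0 on (leaning towards the hinge). It snaps over past its middle; 2 to 6 N at the tip move it.
- toggle2_tip (a point): tip of the rocker bar of another of the four breakers, built and placed alike.
- toggle2 (a joint): angle of that rocker bar, rad: 0 off, 1.0 on.
- toggle3_tip (a point): tip of the rocker bar of another of the four breakers, built and placed alike.
- toggle3 (a joint): angle of that rocker bar, rad: 0 off, 1.0 on.
- toggle4_tip (a point): tip of the rocker bar of another of the four breakers, built and placed alike.
- toggle4 (a joint): angle of that rocker bar, rad: 0 off, 1.0 on.
- threadlock: loose small grey bottle, 26 mm across, 75 mm tall, standing on the distributor's top beside the hatch. Origin: centre of its underside.
- lube: loose black lube bottle, 42 mm across, 150 mm tall, standing beside the distributor. Origin: centre of its underside.
- spray_can: loose white spray can, 60 mm across, 185 mm tall, standing beside the distributor. Origin: centre of its underside.
- pedal: loose aluminium platform pedal, 92 x 115 x 20 mm, lying before the distributor. Origin: about the centre of its underside.
- tyre_lever: loose grey plastic tyre lever, 122 mm long, 8 mm thick, lying before the distributor. Origin: centre of its underside.
- cassette: loose steel sprocket cassette, 104 mm across, 34 mm tall, lying beside the distributor. Origin: centre of its underside.
- screwdriver: loose black-handled screwdriver, 190 mm long, lying on the bench beside the distributor. Origin: underside, near its middle.

How it is judged (in metres and radians):
On the way, in this order (a step that is already met when the one before it is completed fails the run):
1. the hatch is pressed in far enough for its latch to let go (value of joint hatch below -0.024 rad and value of joint latch_pin above 0.0035 m).
2. the hatch has swung fully open and stays open with nothing touching it, the breaker still off (value of joint hatch above 1.85 rad and contact force between distributor and the arm below 0.2 N and contact force between distributor and the fingers below 0.2 N and value of joint toggle1 below 0.5 rad), for 0.4 s.
3. the breaker that was off is switched on (value of joint toggle1 above 0.9 rad), for 0.2 s.
At the end, for the whole second after the job is handed in: The hatch stands open at rest (over 1.85 of 2.0 rad) and all four rocker bars are on (over 0.9 of 1.0 rad) (value of joint hatch above 1.85 rad and velocity of joint hatch between -0.05 and 0.05 rad/s and value of joint each of toggle1, toggle2, toggle3, toggle4 above 0.9 rad); the robot touches nothing.
It fails at once if the hatch was pushed shut again after it had popped (value of joint hatch below 0.07 rad and value of joint latch_pin below -0.01 m).
It fails at once if another breaker was switched off (value of joint any of toggle2, toggle3, toggle4 below 0.5 rad).
It fails at once if a loose thing was shifted or lifted by more than 15 mm (distance of any of threadlock, lube, pedal, tyre_lever, cassette, spray_can, screwdriver from where it was at the start of the episode above 0.015 m).
It fails at once if a bottle or can was knocked over (angle between any of threadlock, lube, spray_can's own z axis and vertical above 0.5 rad).
It also fails if it takes over 40 s, if anything falls off the work surface, if the arm or the gripper's body presses on something with over 40 N, if the wrist force passes 120 N, or if a joint passes its speed limit or range.

## Robot

A 7-joint arm with a two-finger parallel gripper is mounted at the origin on the work surface. World frame = base frame: x ahead of the robot, y to its left, z up, the work surface at z = 0. Lengths are in mm, angles in rad, forces in N, time in s.
With the tool pointing down it reaches from about 425 to 875 mm from the base axis. Payload 9.9 kg.
Tool frame: the origin (TCP) lies midway between the tips of the shut fingers; the grasp point (between the pads) lies 19 mm behind it (manip.hold_point_z is the distance from the TCP to the grasp point, in mm); z points along the fingers, y is the line along which they close (so a half turn about z gives the same grasp; the last joint's range is limited). The gripper opens to 85 mm and grips with 20 to 120 N. Pads are 22 mm wide; open, the fingers measure 114 mm over their backs; the gripper's body (76 mm by 85 mm) begins 54 mm behind the grasp point. The pads swing forward as they close: fully open they stand 13 mm farther back than shut.
Start: joints at [1.161, 0.576, 0.025, 1.437, -0.015, 1.129, -0.057], TCP at [216.05, -639.493, 231.289] pointing down, gripper open.
Joint ranges: [-2.76, 2.76], [-0.34, 2.15], [-1.52, 1.57], [0.19, 2.46], [-1.09, 4.23], [0.17, 1.99], [-2.82, 2.82]. Speed limits (rad/s): [2.22, 2.22, 3.01, 3.01, 3.14, 3.14, 3.14].

## Interface

Orientations are given as a unit quaternion [x, y, z, w].
In Python, from rig import readout, eyes, sign_off, manip gives the robot as it stands.
- The arm moves only by the tool send_rows, never from a script. Its argument "plan" is a list of rows, each an object with "twist": the turn, a rotation vector about the world's x, y, z in degrees, a list of three; "dp": the shift along the world's x, y, z in mm, a list of three; "claw": the opening in per cent of the stroke, from 0 (shut) to 100 (fully open). A call has 1 to 8 rows; each row shifts and turns the commanded pose from where the row before left it; what a row does not reach is not made up. A row lasts 1/8 s, in which the tool goes at most 62.5 mm and 10.7 degrees, less where a joint would pass 70% of its speed; a pose out of reach is approached as far as the arm can. A call is refused whole if a number of a shift passes 62.5 or a number of a turn 10.7, either way. A call with a gripper value outside its range is refused whole. The fingers move at their own pace and stop on an object; "newtons" is the grip in N (left out, the last holds). Time passes only in rows, so rows that do not move let the fingers close. It gives the time, the measured TCP pose, the force, the opening and the grip force at its end, in the units of the state.
- readout.get_state(): the state, without advancing time (a new reading comes with each control period).
- eyes.read_camera(name): name is "scene" or "side" or "wrist"; returns a dict with "pixels" (420x560x3 uint8, red, green, blue), "z_map" (420x560 float32, mm along the optical axis (not along the pixel's ray), 0 where there is no reading), "fov_y" (degrees; the focal length in pixels is half the picture's height over the tangent of half this angle, whatever the lens; pixels are square), "cx", "cy" (the principal point, pixels), "pose" (4x4, takes a point from camera to world coordinates). Camera axes: x right, y down, z forward; pixel columns grow to the right and rows downward; lengths in mm; the calibration is good to about 2 mm. A picture is of the moment at which its call begins.
- sign_off(): hands the job in; it is judged then, once.
The state is a dict: "clock": time; "qpos": joint angles; "dq": joint speeds; "effort": joint torques, N m; "eef_pos": TCP position; "orientation": TCP orientation; "wrist_force": force on the tool from outside, world axes, zero at the start; "moment": the same for the moment, N m; "opening": finger opening in mm; "grip_force": force on a finger pad.
Only numpy, scipy, OpenCV 4.12 (cv2) and the standard library are available. Lean on these libraries where they do the work, as an engineer would, in place of code of your own. Each camera call takes 0.05 s, during which the arm holds its last target. There are 200 camera calls.

## Working session

There is one attempt and no reset: what is moved stays moved. The work goes in short steps, Python scripts to look and compute and a tool call to move; the robot and the scene stay as the last step left them, time stands still between calls to the robot, and variables do not carry over. Pictures are saved under pics/ and viewed, at most 10 in all, crops included, and the job is handed in when it is done.

Besides the shell and the picture viewer there is one more tool, called after "Call:" by a JSON object that holds its "method" and its "body", one argument or row to a line. send_rows: Moves the arm, as the interface text tells. Its arguments: {"type":"object","properties":{"plan":{"type":"array","items":{"type":"object","properties":{"twist":{"type":"array","items":{"type":"number"}},"dp":{"type":"array","items":{"type":"number"}},"claw":{"type":"number"}}}},"newtons":{"type":"number"}},"required":["plan"]}

```bash
mkdir -p pics; cat > h.py <<'E'
import numpy as np, cv2
from rig import readout, eyes, manip
def cam(n):
    d=eyes.read_camera(n); return d
def save(d,f): cv2.imwrite('pics/'+f,cv2.cvtColor(d['pixels'],cv2.COLOR_RGB2BGR))
def ray(d,u,v):
    f=210/np.tan(np.radians(d['fov_y']/2)); P=np.array(d['pose'])
    r=P[:3,:3]@np.array([(u-d['cx'])/f,(v-d['cy'])/f,1.]); return P[:3,3],r
def onplane(d,u,v,z):
    o,r=ray(d,u,v); return o+r*(z-o[2])/r[2]
def pt(d,u,v):
    o,r=ray(d,u,v); return o+r*d['z_map'][int(v),int(u)]
def proj(d,p):
    f=210/np.tan(np.radians(d['fov_y']/2)); P=np.array(d['pose'])
    c=P[:3,:3].T@(np.array(p)-P[:3,3]); return np.array([d['cx']+f*c[0]/c[2],d['cy']+f*c[1]/c[2]])
E
python3 - <<'E'
from h import *
import pickle
ds={n:cam(n) for n in('scene','side','wrist')}
pickle.dump(ds,open('d0.pkl','wb'))
for n,d in ds.items(): save(d,n+'0.png'); print(n,d['fov_y'],np.round(d['pose'],2).tolist())
print(readout.get_state())
E
```

```text
scene 50.556014466392156 [[-0.48, 0.67, -0.57, 1220.39], [0.88, 0.37, -0.3, 387.73], [0.01, -0.64, -0.77, 1040.48], [0.0, 0.0, 0.0, 1.0]]
side 45.10878113597483 [[-0.82, -0.44, 0.38, 90.28], [-0.58, 0.6, -0.55, 668.49], [0.01, -0.67, -0.75, 952.7], [0.0, 0.0, 0.0, 1.0]]
wrist 58.59271036538802 [[0.32, -0.9, -0.3, 294.92], [-0.95, -0.3, -0.1, -614.1], [-0.0, 0.32, -0.95, 372.64], [0.0, 0.0, 0.0, 1.0]]
{'clock': 0.15, 'qpos': array([ 1.16121259,  0.57631399,  0.02485259,  1.43768121, -0.01504064,
        1.12900795, -0.05648515]), 'dq': array([-0.00016249, -0.00263772, -0.00256679, -0.00101594,  0.00013363,
        0.00017535,  0.00159472]), 'effort': array([ 2.99651467e-03, -7.66262555e+01,  2.25293934e+00, -2.86181456e+01,
        1.55438186e-02,  9.88806481e-03,  3.26875227e-05]), 'eef_pos': array([ 215.95099789, -639.17541743,  230.66950751]), 'orientation': array([ 9.86760013e-01,  1.62186004e-01, -1.10722420e-04, -6.03298519e-04]), 'wrist_force': array([ 0.78198636, -0.15976127,  0.47384121]), 'moment': array([ 0.01766788, -0.04913436,  0.03515582]), 'grip_force': 0.0, 'opening': 85.12539758125679}
```

View pics/scene0.png

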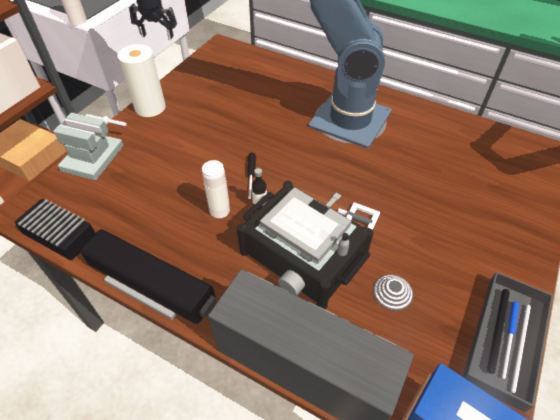

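View pics/side0.png

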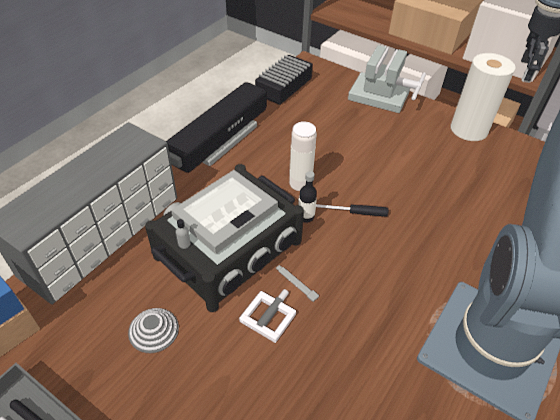

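Scene0: the hatch is centred about (308,224), with the threadlock at (344,243), lube at (259,188) and spray can at (216,190). In side0 the hatch is about (225,205), the outlets face the robot (230,283 to 290,238), and the dark pad is about (242,219).

```bash
python3 - <<'E'
from h import *
import pickle
ds=pickle.load(open('d0.pkl','rb'))
a=ds['side']['pixels'][150:300,130:330]; b=ds['scene']['pixels'][165:305,225:385]
a=cv2.resize(a,(800,600),interpolation=cv2.INTER_CUBIC); cv2.imwrite('pics/sc.png',a[:,:,::-1])
b=cv2.resize(b,(640,560),interpolation=cv2.INTER_CUBIC); cv2.imwrite('pics/scc.png',b[:,:,::-1])
# height map of hatch face region
for n in('side','scene'):
    d=ds[n]; H,W=d['z_map'].shape; v,u=np.mgrid[:H,:W]
    f=210/np.tan(np.radians(d['fov_y']/2)); P=np.array(d['pose'])
    X=np.stack([(u-d['cx'])/f,(v-d['cy'])/f,np.ones_like(u)],-1)*d['z_map'][...,None]
    X=X@P[:3,:3].T+P[:3,3]
    m=(abs(X[...,0]-600)<300)&(abs(X[...,1])<400)&(d['z_map']>0)
    hh,e=np.histogram(X[m][:,2],np.arange(100,200,4)); print(n,list(zip(e.astype(int),hh)))
    for lo,hi in((146,158),(112,124)):
        mm=(m&(X[...,2]>lo)&(X[...,2]<hi)).astype(np.uint8)
        k,l,s,c=cv2.connectedComponentsWithStats(mm)
        i=1+np.argmax(s[1:,4]); q=X[l==i]
        r=cv2.minAreaRect(q[:,:2].astype(np.float32)); print(lo,s[i],q[:,2].mean(),r)
E
```

```text
side [(np.int64(100), np.int64(555)), (np.int64(104), np.int64(372)), (np.int64(108), np.int64(465)), (np.int64(112), np.int64(756)), (np.int64(116), np.int64(2453)), (np.int64(120), np.int64(1347)), (np.int64(124), np.int64(136)), (np.int64(128), np.int64(247)), (np.int64(132), np.int64(311)), (np.int64(136), np.int64(298)), (np.int64(140), np.int64(348)), (np.int64(144), np.int64(421)), (np.int64(148), np.int64(1665)), (np.int64(152), np.int64(2878)), (np.int64(156), np.int64(408)), (np.int64(160), np.int64(254)), (np.int64(164), np.int64(244)), (np.int64(168), np.int64(239)), (np.int64(172), np.int64(266)), (np.int64(176), np.int64(321)), (np.int64(180), np.int64(414)), (np.int64(184), np.int64(628)), (np.int64(188), np.int64(3815)), (np.int64(192), np.int64(613))]
146 [ 171  171  107   78 4226] 152.6736026283368 ((597.4133911132812, 117.59635925292969), (182.8242645263672, 147.9362335205078), 80.744384765625)
112 [ 145  164  159  120 3770] 118.48094317191861 ((596.0333862304688, 118.20429992675781), (288.9027099609375, 219.34498596191406), 80.28433990478516)
scene [(np.int64(100)
[... 351 characters left out ...]
), np.int64(156)), (np.int64(148), np.int64(1682)), (np.int64(152), np.int64(1622)), (np.int64(156), np.int64(121)), (np.int64(160), np.int64(31)), (np.int64(164), np.int64(46)), (np.int64(168), np.int64(54)), (np.int64(172), np.int64(47)), (np.int64(176), np.int64(45)), (np.int64(180), np.int64(131)), (np.int64(184), np.int64(1198)), (np.int64(188), np.int64(5368)), (np.int64(192), np.int64(367))]
146 [ 260  188   92   72 3360] 151.97681324983694 ((598.05615234375, 115.26752471923828), (182.44143676757812, 146.8226318359375), 80.78109741210938)
112 [ 237  181  137  109 2943] 117.62042762184676 ((599.35791015625, 115.10533142089844), (289.7929992675781, 218.98165893554688), 80.5287094116211)
```

View pics/sc.png

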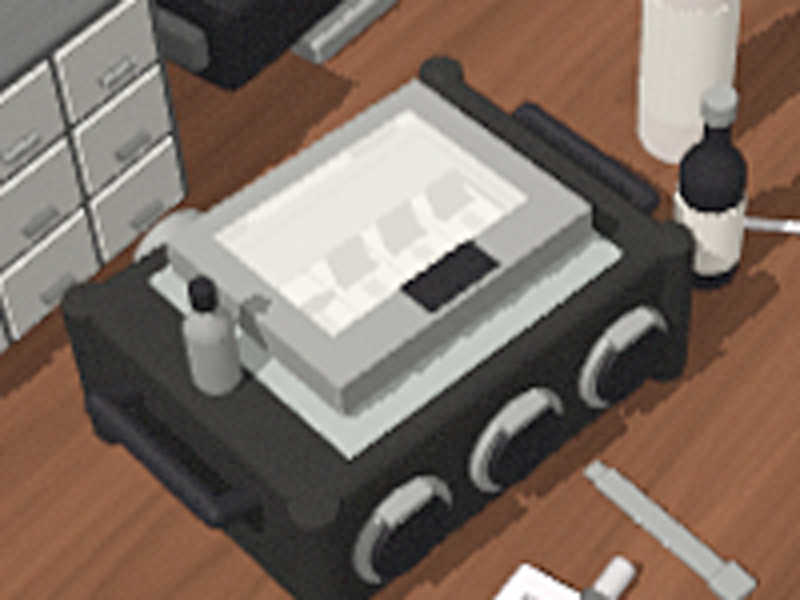

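View pics/scc.png

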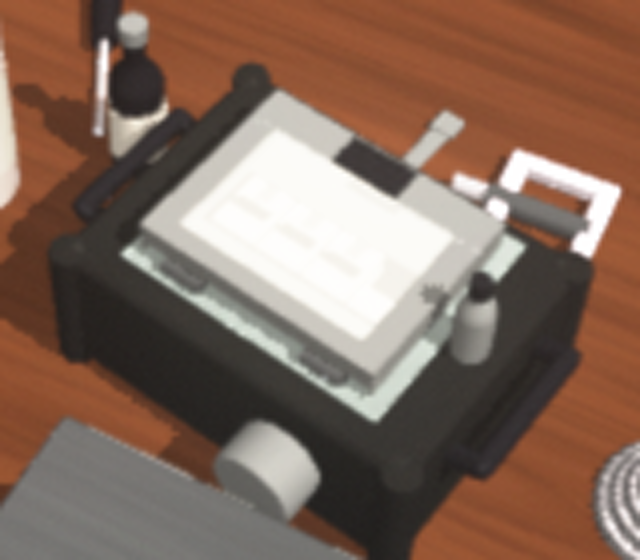

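```bash
python3 - <<'E'
from h import *
import pickle
ds=pickle.load(open('d0.pkl','rb'))
pads=[]; R=[]
for n,(u,v) in(('side',(242.5,219.2)),('scene',(318.8,206.8))):
    d=ds[n]; g=d['pixels'].max(2); m=np.zeros_like(g); m[int(v)-14:int(v)+15,int(u)-18:int(u)+19]=1
    mm=((g<70)&(m>0)).astype(np.uint8); k,l,s,c=cv2.connectedComponentsWithStats(mm); i=l[int(v),int(u)]
    print(n,s[i],c[i],onplane(d,*c[i],156),pt(d,*c[i])); R.append(ray(d,*c[i]))
    vv,uu=np.where(l==i); q=np.array([onplane(d,a,b,156)[:2] for a,b in zip(uu,vv)],np.float32); print(cv2.minAreaRect(q))
def tri(R):
    A=sum(np.eye(3)-np.outer(r,r)/(r@r) for o,r in R); b=sum((np.eye(3)-np.outer(r,r)/(r@r))@o for o,r in R); return np.linalg.solve(A,b)
p=tri(R);print('pad tri',p)
t=np.radians(-9.3); x=np.array([np.cos(t),np.sin(t)]); y=np.array([-x[1],x[0]])
deck=p[:2]+56*x; print('deck',deck,'hatch c check',deck-3.5*x)
for n,(u,v) in(('side',(242.5,219.2)),):
  for a in(-54,-18,18,54): 
    q=np.r_[deck+a*y,140]; print(a,np.round(q),[np.round(proj(ds[m],q)) for m in ds])
# threadlock: depth points 165-195 near
for n in('side','scene'):
    d=ds[n]; v,u=np.mgrid[:420,:560]
    f=210/np.tan(np.radians(d['fov_y']/2)); P=np.array(d['pose'])
    X=np.stack([(u-d['cx'])/f,(v-d['cy'])/f,np.ones_like(u)],-1)*d['z_map'][...,None]@P[:3,:3].T+P[:3,3]
    o=X[...,:2]-deck; m=(abs(o@x)<110)&(abs(o@y)<140)&(X[...,2]>162)&(X[...,2]<200)
    print(n,m.sum(),X[m].mean(0),X[m].max(0),X[m].min(0),'in dist frame',(o[m]@x).mean(),(o[m]@y).mean())
E
```

```text
side [231 211  23  17 191] [241.91623037 218.67015707] [543.16479662 126.73403063 156.        ] [543.42274184 126.42546556 155.54622645]
((543.1342163085938, 126.2624740600586), (47.53765106201172, 23.35759925842285), 80.23699188232422)
scene [310 201  17  12  95] [318.32631579 206.29473684] [544.00255536 124.6075823  156.        ] [540.61934169 123.29146187 151.57592605]
((543.6681518554688, 124.2603988647461), (41.60034942626953, 18.502986907958984), 79.09215545654297)
pad tri [543.72804569 125.12160114 155.01764179]
deck [598.9919658  116.07178716] hatch c check [595.5379708  116.63740054]
-54 [590.  63. 140.] [array([288., 213.]), array([243., 197.]), array([-3002., -3066.])]
-18 [596.  98. 140.] [array([300., 220.]), array([231., 205.]), array([-3521., -3481.])]
18 [602. 134. 140.] [array([311., 227.]), array([219., 214.]), array([-4149., -3982.])]
54 [608. 169. 140.] [array([323., 235.]), array([206., 222.]), array([-4923., -4600.])]
side 146 [614.09101586 232.96164521 177.58955698] [626.83392428 242.06831904 196.23024456] [604.81519039 218.5945847  162.09240491] in dist frame -3.989263847437981 117.79348878730772
scene 101 [622.28232458 229.35985803 176.67656823] [630.41583071 240.25202348 194.66585454] [610.31187172 217.02527978 162.48573404] in dist frame 4.676438555674395 115.56279131262187
```

Both views agree on the pad at (543.5, 125, 155): height 155 against 156 expected, and the sizes fit. Next I check the path for tall things.

```bash
python3 - <<'E'
from h import *
import pickle
ds=pickle.load(open('d0.pkl','rb'))
for n in('side','scene'):
    d=ds[n]; v,u=np.mgrid[:420,:560]
    f=210/np.tan(np.radians(d['fov_y']/2)); P=np.array(d['pose'])
    X=np.stack([(u-d['cx'])/f,(v-d['cy'])/f,np.ones_like(u)],-1)*d['z_map'][...,None]@P[:3,:3].T+P[:3,3]
    m=(d['z_map']>0)&(X[...,2]>120)&(X[...,0]>150)&(X[...,0]<800)&(X[...,1]<300)&(X[...,1]>-800)
    k,l,s,c=cv2.connectedComponentsWithStats(m.astype(np.uint8))
    for i in range(1,k):
        if s[i,4]>40: q=X[l==i]; print(n,s[i,:2],'min',q.min(0).round(),'max',q.max(0).round())
E
```

```text
side [521   0] min [ 180. -705.  240.] max [ 257. -560.  447.]
side [366  46] min [ 597. -717.  120.] max [ 653. -585.  143.]
side [385  50] min [ 538. -726.  120.] max [ 599. -600.  144.]
side [463  54] min [ 245. -726.  120.] max [ 354. -605.  224.]
side [291 122] min [ 551. -199.  120.] max [ 612. -138.  189.]
side [167 171] min [494.  -9. 120.] max [697. 244. 196.]
side [305 172] min [493. -88. 120.] max [514. -66. 154.]
scene [129   0] min [ 181. -709.  242.] max [ 259. -564.  389.]
scene [118  45] min [ 243. -727.  120.] max [ 358. -608.  227.]
scene [ 65 113] min [ 541. -722.  120.] max [ 599. -602.  146.]
scene [ 54 125] min [ 598. -710.  120.] max [ 656. -588.  145.]
scene [202 161] min [ 556. -200.  120.] max [ 615. -140.  191.]
scene [255 168] min [496. -88. 121.] max [516. -68. 155.]
scene [257 188] min [493.   2. 120.] max [692. 245. 195.]
```

Call:
{"method": "send_rows", "body": {
  "plan": [
    {"dp": [0, 0, 40], "twist": [0, 0, 10], "claw": 0},
    {"dp": [0, 0, 50], "twist": [0, 0, 10], "claw": 0}
  ]
}}

```text
clock: 0.4
eef_pos: [215.9, -638.8, 320.9]
orientation: [0.943, 0.334, -0.0, -0.002]
wrist_force: [0.3, -0.1, -0.3]
opening: 51.6
grip_force: 0.0
```

Call:
{"method": "send_rows", "body": {
  "plan": [
    {"dp": [33, 37, 0], "twist": [0, 0, 6]},
    {"dp": [33, 37, 0], "twist": [0, 0, 6]},
    {"dp": [33, 37, 0], "twist": [0, 0, 6]},
    {"dp": [33, 37, 0], "twist": [0, 0, 6]},
    {"dp": [33, 37, 0], "twist": [0, 0, 6]},
    {"dp": [33, 37, 0], "twist": [0, 0, 6]},
    {"dp": [33, 37, 0], "twist": [0, 0, 6]},
    {"dp": [33, 37, 0], "twist": [0, 0, 0]}
  ]
}}

```text
schema error: expected keys twist, dp, claw
```

Call:
{"method": "send_rows", "body": {
  "plan": [
    {"dp": [7, 55, 0]},
    {"dp": [7, 55, 0]},
    {"dp": [7, 55, 0]},
    {"dp": [7, 55, 0]},
    {"dp": [7, 55, 0]},
    {"dp": [7, 55, 0]},
    {"dp": [7, 55, 0]},
    {"dp": [7, 55, 0]}
  ]
}}

```text
schema error: expected keys twist, dp, claw
```

Call:
{"method": "send_rows", "body": {
  "plan": [
    {"dp": [33, 37, 0], "twist": [0, 0, 6], "claw": 0},
    {"dp": [33, 37, 0], "twist": [0, 0, 6], "claw": 0},
    {"dp": [33, 37, 0], "twist": [0, 0, 6], "claw": 0},
    {"dp": [33, 37, 0], "twist": [0, 0, 6], "claw": 0},
    {"dp": [33, 37, 0], "twist": [0, 0, 6], "claw": 0},
    {"dp": [33, 37, 0], "twist": [0, 0, 6], "claw": 0},
    {"dp": [33, 37, 0], "twist": [0, 0, 6], "claw": 0},
    {"dp": [33, 37, 0], "twist": [0, 0, 0], "claw": 0}
  ]
}}

```text
clock: 1.4
eef_pos: [480.8, -342.3, 321.1]
orientation: [0.762, 0.648, -0.0, -0.0]
wrist_force: [-0.6, -0.9, -0.3]
opening: -0.1
grip_force: 0.0
```

Call:
{"method": "send_rows", "body": {
  "plan": [
    {"dp": [7, 55, 0], "twist": [0, 0, 0], "claw": 0},
    {"dp": [7, 55, 0], "twist": [0, 0, 0], "claw": 0},
    {"dp": [7, 55, 0], "twist": [0, 0, 0], "claw": 0},
    {"dp": [7, 55, 0], "twist": [0, 0, 0], "claw": 0},
    {"dp": [7, 55, 0], "twist": [0, 0, 0], "claw": 0},
    {"dp": [7, 55, 0], "twist": [0, 0, 0], "claw": 0},
    {"dp": [7, 55, 0], "twist": [0, 0, 0], "claw": 0},
    {"dp": [7, 55, 0], "twist": [0, 0, 0], "claw": 0}
  ]
}}

```text
clock: 2.4
eef_pos: [536.0, 98.1, 321.2]
orientation: [0.762, 0.647, -0.0, 0.0]
wrist_force: [0.2, 0.2, 0.2]
opening: -0.2
grip_force: 0.0
```

Call:
{"method": "send_rows", "body": {
  "plan": [
    {"dp": [1, 14, -40], "twist": [0, 0, 0], "claw": 0},
    {"dp": [1, 14, -50], "twist": [0, 0, 0], "claw": 0},
    {"dp": [0, 0, 0], "twist": [0, 0, 0], "claw": 0}
  ]
}}

```text
clock: 2.78
eef_pos: [535.9, 124.7, 228.5]
orientation: [0.762, 0.648, -0.003, -0.002]
wrist_force: [0.3, 1.0, 1.4]
opening: -0.1
grip_force: 0.0
```

```bash
python3 - <<'E'
from h import *
d=cam('wrist'); save(d,'w1.png'); print(proj(d,[543.5,125.3,155]), readout.get_state()['eef_pos'])
E
```

```text
[295.11456662 220.95912738] [537.38235916 124.30325167 230.86100361]
```

View pics/w1.png

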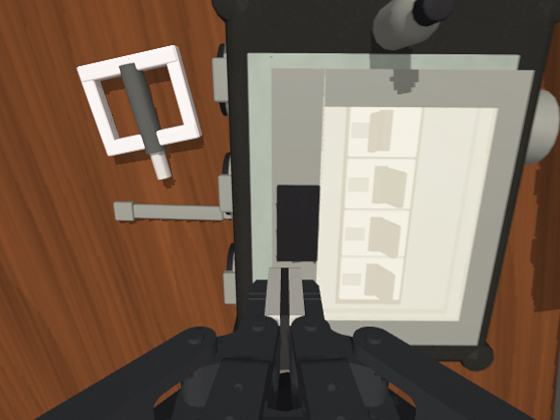

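Wrist view: the pad is at (298,222), predicted (295,221). The threadlock is at the top (410,20). The rocker at the top (378,130) looks different from the others. Descending to just above the pad.

Call:
{"method": "send_rows", "body": {
  "plan": [
    {"dp": [1, 0, -35], "twist": [0, 0, 0], "claw": 0},
    {"dp": [1, 0, -30], "twist": [0, 0, 0], "claw": 0},
    {"dp": [0, 0, 0], "twist": [0, 0, 0], "claw": 0},
    {"dp": [0, 0, 0], "twist": [0, 0, 0], "claw": 0}
  ]
}}

```text
clock: 3.32
eef_pos: [541.3, 124.4, 168.6]
orientation: [0.763, 0.647, 0.001, 0.001]
wrist_force: [0.6, 0.5, 0.5]
opening: 0.2
grip_force: 0.0
```

Call:
{"method": "send_rows", "body": {
  "plan": [
    {"dp": [0, 0, -5], "twist": [0, 0, 0], "claw": 0},
    {"dp": [0, 0, -5], "twist": [0, 0, 0], "claw": 0},
    {"dp": [0, 0, 0], "twist": [0, 0, 0], "claw": 0}
  ]
}}

```text
clock: 3.7
eef_pos: [540.0, 124.4, 156.2]
orientation: [0.762, 0.647, -0.0, -0.0]
wrist_force: [0.7, 0.5, 0.4]
opening: -0.1
grip_force: 0.0
```

Call:
{"method": "send_rows", "body": {
  "plan": [
    {"dp": [0, 0, -2], "twist": [0, 0, 0], "claw": 0},
    {"dp": [0, 0, -1], "twist": [0, 0, 0], "claw": 0},
    {"dp": [0, 0, -1], "twist": [0, 0, 0], "claw": 0},
    {"dp": [0, 0, 0], "twist": [0, 0, 0], "claw": 0}
  ]
}}

```text
clock: 4.2
eef_pos: [539.9, 124.6, 152.2]
orientation: [0.762, 0.647, -0.0, -0.0]
wrist_force: [-2.4, 0.3, 2.1]
opening: -0.1
grip_force: 1.6
```

Call:
{"method": "send_rows", "body": {
  "plan": [
    {"dp": [0, 0, -1], "twist": [0, 0, 0], "claw": 0},
    {"dp": [0, 0, 0], "twist": [0, 0, 0], "claw": 0}
  ]
}}

```text
clock: 4.45
eef_pos: [540.0, 124.6, 151.2]
orientation: [0.762, 0.647, -0.0, -0.0]
wrist_force: [-2.7, -0.1, 3.1]
opening: -0.1
grip_force: 1.6
```

Call:
{"method": "send_rows", "body": {
  "plan": [
    {"dp": [0, 0, -1], "twist": [0, 0, 0], "claw": 0},
    {"dp": [0, 0, 0], "twist": [0, 0, 0], "claw": 0}
  ]
}}

```text
clock: 4.7
eef_pos: [540.1, 124.6, 150.6]
orientation: [0.762, 0.647, 0.0, 0.0]
wrist_force: [-4.3, 0.2, 7.5]
opening: -0.1
grip_force: 3.6
```

Call:
{"method": "send_rows", "body": {
  "plan": [
    {"dp": [0, 0, -1], "twist": [0, 0, 0], "claw": 0},
    {"dp": [0, 0, 0], "twist": [0, 0, 0], "claw": 0}
  ]
}}

```text
clock: 4.95
eef_pos: [540.2, 124.6, 150.4]
orientation: [0.762, 0.647, 0.0, 0.0]
wrist_force: [-6.4, -0.7, 16.0]
opening: 0.4
grip_force: 8.2
```

Stop reached at z 150.4 with 16 N. Letting go, up and back clear of the swing.

Call:
{"method": "send_rows", "body": {
  "plan": [
    {"dp": [-10, 2, 60], "twist": [0, 0, 0], "claw": 0},
    {"dp": [-40, 7, 45], "twist": [0, 0, 0], "claw": 0},
    {"dp": [-35, 6, 40], "twist": [0, 0, 0], "claw": 0},
    {"dp": [0, 0, 0], "twist": [0, 0, 0], "claw": 0},
    {"dp": [0, 0, 0], "twist": [0, 0, 0], "claw": 0},
    {"dp": [0, 0, 0], "twist": [0, 0, 0], "claw": 0},
    {"dp": [0, 0, 0], "twist": [0, 0, 0], "claw": 0},
    {"dp": [0, 0, 0], "twist": [0, 0, 0], "claw": 0}
  ]
}}

```text
clock: 5.95
eef_pos: [455.2, 139.4, 293.7]
orientation: [0.762, 0.647, -0.0, -0.0]
wrist_force: [0.0, 0.4, 0.1]
opening: 0.1
grip_force: 0.0
```

Call:
{"method": "send_rows", "body": {
  "plan": [
    {"dp": [0, 0, 0], "twist": [0, 0, 0], "claw": 0},
    {"dp": [0, 0, 0], "twist": [0, 0, 0], "claw": 0},
    {"dp": [0, 0, 0], "twist": [0, 0, 0], "claw": 0},
    {"dp": [0, 0, 0], "twist": [0, 0, 0], "claw": 0},
    {"dp": [0, 0, 0], "twist": [0, 0, 0], "claw": 0},
    {"dp": [0, 0, 0], "twist": [0, 0, 0], "claw": 0},
    {"dp": [0, 0, 0], "twist": [0, 0, 0], "claw": 0},
    {"dp": [0, 0, 0], "twist": [0, 0, 0], "claw": 0}
  ]
}}

```text
clock: 6.95
eef_pos: [455.0, 139.5, 294.3]
orientation: [0.762, 0.647, -0.0, 0.0]
wrist_force: [0.1, 0.2, 0.7]
opening: 0.1
grip_force: 0.0
```

Call:
{"method": "send_rows", "body": {
  "plan": [
    {"dp": [0, 0, 0], "twist": [0, 0, 0], "claw": 0},
    {"dp": [0, 0, 0], "twist": [0, 0, 0], "claw": 0},
    {"dp": [0, 0, 0], "twist": [0, 0, 0], "claw": 0},
    {"dp": [0, 0, 0], "twist": [0, 0, 0], "claw": 0},
    {"dp": [0, 0, 0], "twist": [0, 0, 0], "claw": 0},
    {"dp": [0, 0, 0], "twist": [0, 0, 0], "claw": 0}
  ]
}}

```text
clock: 7.7
eef_pos: [455.0, 139.5, 294.3]
orientation: [0.762, 0.647, 0.0, -0.0]
wrist_force: [-0.7, 0.2, 0.5]
opening: -0.0
grip_force: 0.0
```

```bash
python3 - <<'E'
from h import *
import pickle
ds={n:cam(n) for n in('scene','side','wrist')}
pickle.dump(ds,open('d1.pkl','wb')); save(ds['wrist'],'w2.png')
a=ds['side']['pixels'][120:300,110:350]; a=cv2.resize(a,(800,600),interpolation=cv2.INTER_CUBIC); cv2.imwrite('pics/s2.png',a[:,:,::-1])
t=np.radians(-9.3); x=np.array([np.cos(t),np.sin(t)]); y=np.array([-x[1],x[0]]); deck=np.array([599,116.1])
for k in(-54,-18,18,54):
  print(k,*[(deck+k*y+s*11.5*x).round(1) for s in(-1,1)],[np.round(proj(ds[m],np.r_[deck+k*y+s*11.5*x,140])) for m in('side','wrist') for s in(-1,1)])
E
```

```text
-54 [578.9  64.7] [601.6  61. ] [array([247., 199.]), array([239., 194.]), array([438., 249.]), array([464., 249.])]
-18 [584.7 100.2] [607.4  96.5] [array([235., 208.]), array([227., 202.]), array([444., 210.]), array([471., 210.])]
18 [590.6 135.7] [613.3 132. ] [array([222., 216.]), array([215., 211.]), array([450., 167.]), array([478., 167.])]
54 [596.4 171.2] [619.1 167.5] [array([209., 225.]), array([202., 220.]), array([456., 121.]), array([486., 121.])]
```

View pics/w2.png

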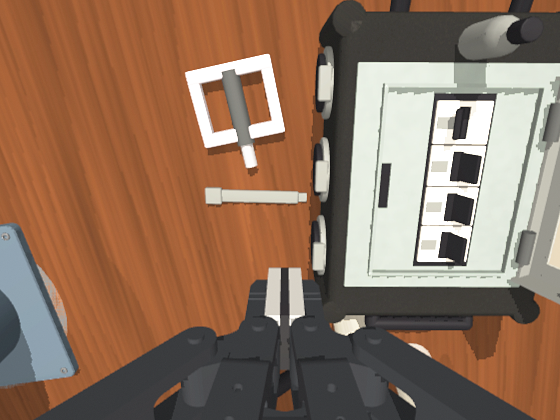

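View pics/s2.png

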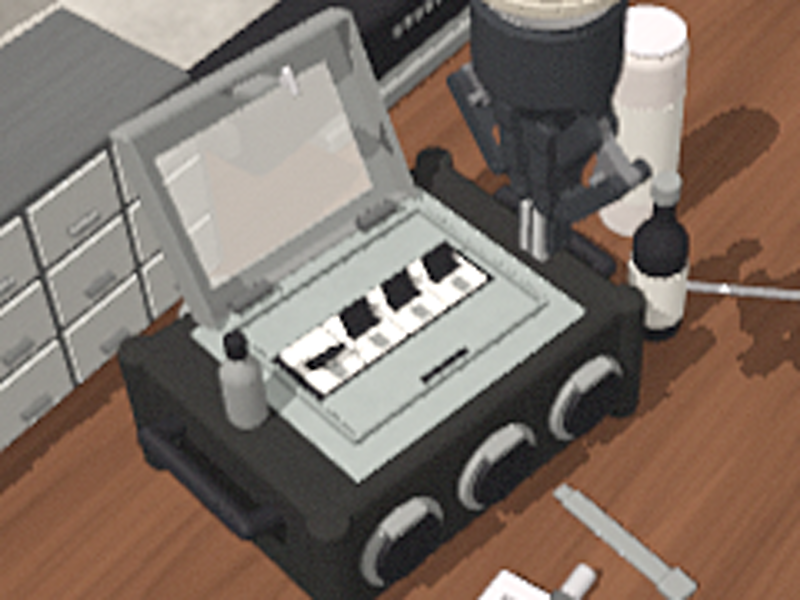

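The wrist view shows the hatch open at right (545,230). Only the top rocker (460,122) leans to the outlets, matching the off prediction (456,121); the other three lean to the hinge. The side view agrees: the odd one is at crop (322,357), and the hatch leans back on its own. I'll check the tip across two views and measure the hatch angle.

```bash
python3 - <<'E'
from h import *
import pickle
ds=pickle.load(open('d1.pkl','rb'))
t=np.radians(-9.3); x=np.array([np.cos(t),np.sin(t)]); y=np.array([-x[1],x[0]]); deck=np.array([599,116.1])
for n in('side','wrist'):
    d=ds[n]; v,u=np.mgrid[:420,:560]
    f=210/np.tan(np.radians(d['fov_y']/2)); P=np.array(d['pose'])
    X=np.stack([(u-d['cx'])/f,(v-d['cy'])/f,np.ones_like(u)],-1)*d['z_map'][...,None]@P[:3,:3].T+P[:3,3]
    o=X[...,:2]-deck; a=o@x; b=o@y; h=X[...,2]-120
    for k in(-54,-18,18,54):
        m=(d['z_map']>0)&(abs(b-k)<16)&(abs(a)<22)&(h>13)&(h<30); q=np.c_[a[m],b[m],h[m]]
        print(n,k,m.sum(),q.mean(0).round(1) if m.sum() else '', q.max(0).round(1) if m.sum() else '')
    if n=='side':
        m=(d['z_map']>0)&(abs(b)<80)&(a>60)&(a<150)&(h>30)&(h<140)
        p=np.polyfit(h[m],a[m],1); print('hatch lean, rad',m.sum(),np.pi/2+np.arctan(p[0]),p)
E
```

```text
side -54 43 [  5.9 -51.8  17.9] [ 13.1 -39.   22.9]
side -18 45 [  6.4 -15.7  18. ] [11.6 -4.5 24.1]
side 18 49 [ 6.8 19.7 17.9] [12.  30.7 23.2]
side 54 29 [-12.2  56.6  19.4] [-6.9 67.8 24. ]
hatch lean, rad 3024 1.8611558080879107 [ 0.29880432 96.41993728]
wrist -54 313 [  8.8 -55.   17.5] [ 13.8 -43.4  21.8]
wrist -18 343 [  9.  -19.3  17.5] [14.1 -7.8 21.6]
wrist 18 387 [ 9.  16.5 17.5] [14.2 28.3 22.4]
wrist 54 237 [-9.8 52.4 19.2] [-3.9 64.  21.7]
```

Rocker tips agree with the given heights (20 mm) and the off one is at y=+54. I'll recheck the hatch angle with its top corners.

```bash
python3 - <<'E'
from h import *
import pickle
d=pickle.load(open('d1.pkl','rb'))['side']
t=np.radians(-9.3); x=np.array([np.cos(t),np.sin(t),0]); y=np.array([-x[1],x[0],0]); deck=np.array([599,116.1,120])
for th in(1.6,1.8,1.9,2.0,2.1):
    r=-x*np.cos(th)+np.array([0,0,np.sin(th)]); nn=x*np.sin(th)+np.array([0,0,np.cos(th)])
    for w in(0,24): print(th,w,[((proj(d,deck+68*x+[0,0,8]+r*143+nn*w+s*90*y)-[110,120])*10/3).round() for s in(1,-1)])
E
```

```text
1.6 0 [array([174., 162.]), array([401.,  28.])]
1.6 24 [array([150., 144.]), array([376.,  12.])]
1.8 0 [array([146., 144.]), array([372.,  13.])]
1.8 24 [array([124., 132.]), array([349.,   3.])]
1.9 0 [array([133., 138.]), array([359.,   8.])]
1.9 24 [array([113., 129.]), array([337.,   2.])]
2.0 0 [array([122., 134.]), array([346.,   6.])]
2.0 24 [array([104., 129.]), array([326.,   3.])]
2.1 0 [array([112., 132.]), array([334.,   5.])]
2.1 24 [array([ 95., 130.]), array([316.,   6.])]
```

Call:
{"method": "send_rows", "body": {
  "plan": [
    {"dp": [40, 12, 0], "twist": [0, 0, 0], "claw": 0},
    {"dp": [40, 12, 0], "twist": [0, 0, 0], "claw": 0},
    {"dp": [33, 12, -50], "twist": [0, 0, 0], "claw": 0},
    {"dp": [0, 0, -50], "twist": [0, 0, 0], "claw": 0},
    {"dp": [0, 0, -35], "twist": [0, 0, 0], "claw": 0},
    {"dp": [0, 0, 0], "twist": [0, 0, 0], "claw": 0},
    {"dp": [0, 0, 0], "twist": [0, 0, 0], "claw": 0}
  ]
}}

```text
clock: 8.72
eef_pos: [568.8, 176.0, 160.7]
orientation: [0.762, 0.647, 0.001, 0.0]
wrist_force: [0.5, 0.3, 0.5]
opening: 0.2
grip_force: 0.0
```

The corners fit about 2.0 rad. Lowering to z 133, then pushing towards the hinge.

Call:
{"method": "send_rows", "body": {
  "plan": [
    {"dp": [0, 0, -14], "twist": [0, 0, 0], "claw": 0},
    {"dp": [0, 0, -14], "twist": [0, 0, 0], "claw": 0},
    {"dp": [0, 0, 0], "twist": [0, 0, 0], "claw": 0}
  ]
}}

```text
clock: 9.1
eef_pos: [567.3, 175.1, 130.1]
orientation: [0.762, 0.647, -0.001, -0.0]
wrist_force: [0.3, -0.1, -0.2]
opening: 0.0
grip_force: 0.0
```

Call:
{"method": "send_rows", "body": {
  "plan": [
    {"dp": [4, -0.7, 0], "twist": [0, 0, 0], "claw": 0},
    {"dp": [4, -0.7, 0], "twist": [0, 0, 0], "claw": 0},
    {"dp": [4, -0.7, 0], "twist": [0, 0, 0], "claw": 0},
    {"dp": [4, -0.7, 0], "twist": [0, 0, 0], "claw": 0}
  ]
}}

```text
clock: 9.6
eef_pos: [583.7, 172.8, 131.5]
orientation: [0.762, 0.647, -0.0, -0.0]
wrist_force: [-9.5, 0.5, 12.6]
opening: -0.0
grip_force: 6.6
```

Call:
{"method": "send_rows", "body": {
  "plan": [
    {"dp": [4, -0.7, 0], "twist": [0, 0, 0], "claw": 0},
    {"dp": [3, -0.5, 0], "twist": [0, 0, 0], "claw": 0},
    {"dp": [0, 0, 0], "twist": [0, 0, 0], "claw": 0}
  ]
}}

```text
clock: 9.98
eef_pos: [591.5, 171.3, 131.3]
orientation: [0.762, 0.647, 0.0, 0.0]
wrist_force: [0.6, 0.1, -0.6]
opening: -0.2
grip_force: 0.0
```

It snapped over and the force has dropped to zero. Backing off to look.

Call:
{"method": "send_rows", "body": {
  "plan": [
    {"dp": [-10, 1.6, 0], "twist": [0, 0, 0], "claw": 0},
    {"dp": [-5, 1, 30], "twist": [0, 0, 0], "claw": 0},
    {"dp": [-30, -5, 50], "twist": [0, 0, 0], "claw": 0},
    {"dp": [-40, -12, 50], "twist": [0, 0, 0], "claw": 0},
    {"dp": [-40, -18, 25], "twist": [0, 0, 0], "claw": 0},
    {"dp": [0, 0, 0], "twist": [0, 0, 0], "claw": 0},
    {"dp": [0, 0, 0], "twist": [0, 0, 0], "claw": 0},
    {"dp": [0, 0, 0], "twist": [0, 0, 0], "claw": 0}
  ]
}}

```text
clock: 10.98
eef_pos: [467.9, 139.8, 283.4]
orientation: [0.762, 0.647, -0.0, -0.0]
wrist_force: [0.6, 0.1, 0.6]
opening: 0.0
grip_force: 0.0
```

```bash
python3 - <<'E'
from h import *
import pickle
ds={n:cam(n) for n in('side','wrist')}
a=cv2.resize(ds['side']['pixels'][120:300,110:350],(400,300),interpolation=cv2.INTER_CUBIC); b=cv2.resize(ds['wrist']['pixels'],(400,300))
cv2.imwrite('pics/f.png',np.hstack([a,b])[:,:,::-1])
t=np.radians(-9.3); x=np.array([np.cos(t),np.sin(t)]); y=np.array([-x[1],x[0]]); deck=np.array([599,116.1])
for n in('side','wrist'):
    d=ds[n]; v,u=np.mgrid[:420,:560]
    f=210/np.tan(np.radians(d['fov_y']/2)); P=np.array(d['pose'])
    X=np.stack([(u-d['cx'])/f,(v-d['cy'])/f,np.ones_like(u)],-1)*d['z_map'][...,None]@P[:3,:3].T+P[:3,3]
    o=X[...,:2]-deck; a=o@x; b=o@y; h=X[...,2]-120
    for k in(-54,-18,18,54):
        m=(d['z_map']>0)&(abs(b-k)<16)&(abs(a)<22)&(h>13)&(h<30); q=np.c_[a[m],b[m],h[m]]
        print(n,k,m.sum(),q.mean(0).round(1), q.max(0).round(1))
print(readout.get_state()['eef_pos'])
E
```

```text
side -54 43 [  5.9 -52.1  17.8] [ 10.  -39.8  22.3]
side -18 43 [  6.6 -16.   18.1] [10.7 -4.2 23.3]
side 18 48 [ 6.7 19.9 18. ] [13.2 30.6 23.7]
side 54 48 [-1.8 56.  20. ] [ 3.7 67.  24.6]
wrist -54 326 [  8.9 -55.   17.6] [ 13.9 -43.5  21.7]
wrist -18 361 [  9.  -19.2  17.6] [14.  -7.8 21.9]
wrist 18 400 [ 9.1 16.6 17.6] [14.4 28.1 21.9]
wrist 54 379 [ 0.3 52.6 20.1] [ 4.  64.  24.9]
[467.82379124 139.85674974 283.33930591]
```

View pics/f.png

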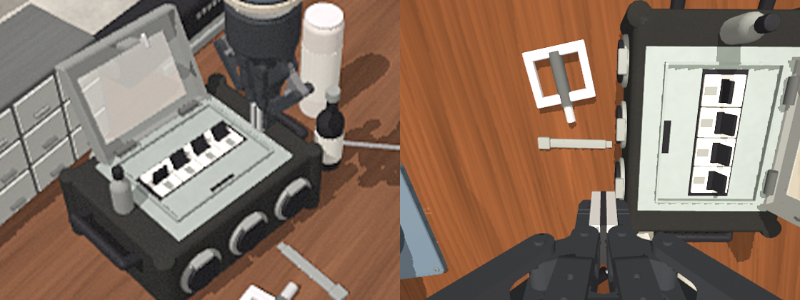

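The bar has stopped upright, midway (mean x about 0, height 24). Everything else is in place. It needs a second push, further this time.

Call:
{"method": "send_rows", "body": {
  "plan": [
    {"dp": [40, 18, -25], "twist": [0, 0, 0], "claw": 0},
    {"dp": [40, 12, -40], "twist": [0, 0, 0], "claw": 0},
    {"dp": [20, 5, -50], "twist": [0, 0, 0], "claw": 0},
    {"dp": [0, 0, -36], "twist": [0, 0, 0], "claw": 0},
    {"dp": [0, 0, 0], "twist": [0, 0, 0], "claw": 0},
    {"dp": [0, 0, 0], "twist": [0, 0, 0], "claw": 0}
  ]
}}

```text
clock: 11.82
eef_pos: [568.2, 175.1, 134.3]
orientation: [0.762, 0.647, 0.0, -0.0]
wrist_force: [-0.2, 0.1, -0.0]
opening: 0.3
grip_force: 0.0
```

Call:
{"method": "send_rows", "body": {
  "plan": [
    {"dp": [6, -1, 0], "twist": [0, 0, 0], "claw": 0},
    {"dp": [6, -1, 0], "twist": [0, 0, 0], "claw": 0},
    {"dp": [6, -1, 0], "twist": [0, 0, 0], "claw": 0},
    {"dp": [4, -0.6, 0], "twist": [0, 0, 0], "claw": 0},
    {"dp": [3, -0.5, 0], "twist": [0, 0, 0], "claw": 0},
    {"dp": [0, 0, 0], "twist": [0, 0, 0], "claw": 0}
  ]
}}

```text
clock: 12.58
eef_pos: [592.8, 170.4, 133.2]
orientation: [0.762, 0.647, -0.0, -0.0]
wrist_force: [-0.4, 0.6, -0.4]
opening: 0.0
grip_force: 0.0
```

Call:
{"method": "send_rows", "body": {
  "plan": [
    {"dp": [2, -0.3, 0], "twist": [0, 0, 0], "claw": 0},
    {"dp": [2, -0.3, 0], "twist": [0, 0, 0], "claw": 0},
    {"dp": [0, 0, 0], "twist": [0, 0, 0], "claw": 0}
  ]
}}

```text
clock: 12.95
eef_pos: [596.8, 169.9, 133.2]
orientation: [0.762, 0.647, -0.0, 0.0]
wrist_force: [0.0, 0.5, -0.7]
opening: -0.3
grip_force: 0.0
```

Call:
{"method": "send_rows", "body": {
  "plan": [
    {"dp": [2, -0.3, 0], "twist": [0, 0, 0], "claw": 0},
    {"dp": [2, -0.3, 0], "twist": [0, 0, 0], "claw": 0},
    {"dp": [0, 0, 0], "twist": [0, 0, 0], "claw": 0}
  ]
}}

```text
clock: 13.32
eef_pos: [600.9, 169.2, 133.2]
orientation: [0.762, 0.647, 0.0, 0.0]
wrist_force: [-0.7, -0.2, 0.1]
opening: -0.0
grip_force: 0.0
```

```bash
python3 - <<'E'
from h import *
t=np.radians(-9.3); x=np.array([np.cos(t),np.sin(t)]); y=np.array([-x[1],x[0]]); deck=np.array([599,116.1])
for n in('scene','side'):
    d=cam(n); v,u=np.mgrid[:420,:560]
    f=210/np.tan(np.radians(d['fov_y']/2)); P=np.array(d['pose'])
    X=np.stack([(u-d['cx'])/f,(v-d['cy'])/f,np.ones_like(u)],-1)*d['z_map'][...,None]@P[:3,:3].T+P[:3,3]
    o=X[...,:2]-deck; a=o@x; b=o@y; h=X[...,2]-120
    for k in(18,54):
        m=(d['z_map']>0)&(abs(b-k)<12)&(abs(a-10)<12)&(h>13)&(h<30); q=np.c_[a[m],b[m],h[m]]
        print(n,k,m.sum(),q.mean(0).round(1) if m.any() else '')
E
```

```text
scene 18 19 [10.6 18.1 18.4]
scene 54 36 [ 7.3 55.4 20.9]
side 18 0 
side 54 14 [ 6.2 63.3 19.2]
```

Call:
{"method": "send_rows", "body": {
  "plan": [
    {"dp": [2, -0.3, 0], "twist": [0, 0, 0], "claw": 0},
    {"dp": [2, -0.3, 0], "twist": [0, 0, 0], "claw": 0},
    {"dp": [0, 0, 0], "twist": [0, 0, 0], "claw": 0}
  ]
}}

```text
clock: 13.8
eef_pos: [604.3, 168.8, 133.2]
orientation: [0.762, 0.647, -0.0, -0.0]
wrist_force: [-2.6, 0.4, 1.0]
opening: 0.2
grip_force: 1.5
```

Call:
{"method": "send_rows", "body": {
  "plan": [
    {"dp": [-20, 3, 0], "twist": [0, 0, 0], "claw": 0},
    {"dp": [-10, 1, 30], "twist": [0, 0, 0], "claw": 0},
    {"dp": [-28, -5, 50], "twist": [0, 0, 0], "claw": 0},
    {"dp": [-40, -12, 50], "twist": [0, 0, 0], "claw": 0},
    {"dp": [-40, -18, 25], "twist": [0, 0, 0], "claw": 0},
    {"dp": [0, 0, 0], "twist": [0, 0, 0], "claw": 0},
    {"dp": [0, 0, 0], "twist": [0, 0, 0], "claw": 0},
    {"dp": [0, 0, 0], "twist": [0, 0, 0], "claw": 0}
  ]
}}

```text
clock: 14.8
eef_pos: [468.8, 138.4, 285.4]
orientation: [0.762, 0.647, -0.0, -0.0]
wrist_force: [0.1, -0.2, -0.7]
opening: 0.3
grip_force: 0.0
```

```bash
python3 - <<'E'
from h import *
ds={n:cam(n) for n in('side','wrist')}
a=cv2.resize(ds['side']['pixels'][120:300,110:350],(400,300),interpolation=cv2.INTER_CUBIC); b=cv2.resize(ds['wrist']['pixels'],(400,300))
cv2.imwrite('pics/f2.png',np.hstack([a,b])[:,:,::-1])
t=np.radians(-9.3); x=np.array([np.cos(t),np.sin(t)]); y=np.array([-x[1],x[0]]); deck=np.array([599,116.1])
for n in('side','wrist'):
    d=ds[n]; v,u=np.mgrid[:420,:560]
    f=210/np.tan(np.radians(d['fov_y']/2)); P=np.array(d['pose'])
    X=np.stack([(u-d['cx'])/f,(v-d['cy'])/f,np.ones_like(u)],-1)*d['z_map'][...,None]@P[:3,:3].T+P[:3,3]
    o=X[...,:2]-deck; a=o@x; b=o@y; h=X[...,2]-120
    for k in(-54,-18,18,54):
        m=(d['z_map']>0)&(abs(b-k)<16)&(abs(a)<22)&(h>13)&(h<30); q=np.c_[a[m],b[m],h[m]]
        print(n,k,m.sum(),q.mean(0).round(1), q.max(0).round(1))
E
```

```text
side -54 42 [  6.2 -51.6  17.9] [ 11.4 -39.8  22.2]
side -18 50 [  6.  -15.9  17.7] [12.5 -4.  23.2]
side 18 50 [ 6.6 19.9 17.9] [11.6 31.7 22.5]
side 54 49 [ 6.7 55.6 17.6] [12.3 66.3 24.2]
wrist -54 322 [  8.9 -55.   17.5] [ 14.  -43.3  21.5]
wrist -18 349 [  9.  -19.3  17.6] [14.  -7.8 21.6]
wrist 18 400 [ 9.1 16.5 17.5] [14.3 28.2 21.7]
wrist 54 447 [ 9.3 52.2 17.5] [14.4 64.  21.6]
```

View pics/f2.png

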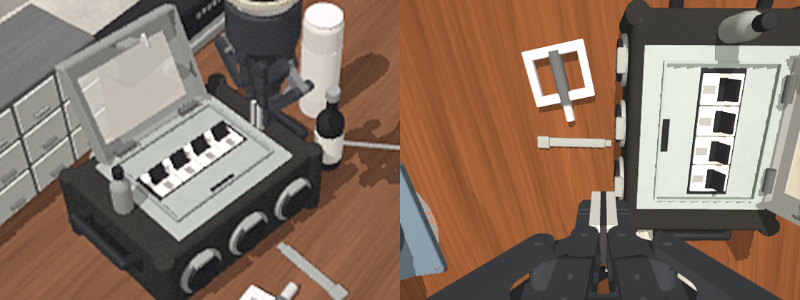

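All four rockers now lean alike to the hinge side. The hatch stands open, the loose things are in place, and the arm is clear. Handing in.

```bash
python3 -c "from rig import sign_off; print(sign_off())"
```

```text
the job is handed in; nothing more can be done
None
```

The hatch was popped with one press and stands fully open, the breaker that was off is now on like the other three (it took two pushes, as the first left it upright), no loose thing looks moved, and the job is handed in; sign-off gave no verdict.

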